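# Right the tipped reagent bottles at the microscope bench

### The arm

A 7-joint arm with a two-finger parallel gripper is mounted at the origin on the work surface. World frame = base frame: x ahead of the robot, y to its left, z up, the work surface at z = 0. Lengths are in m, angles in rad, forces in N, time in s.
With the tool pointing down it reaches from about 0.4 to 0.9 m from the base axis. Payload 5.6 kg.
Tool frame: the origin (TCP) lies between the finger pads; the fingertips stand 14 mm ahead of it and the grasp point (between the pads) lies 5 mm behind it; z points along the fingers, y is the line along which they close (so a half turn about z gives the same grasp; the last joint's range is limited). The gripper opens to 92 mm and grips with 3 to 60 N. Pads are 20 mm wide; open, the fingers measure 128 mm over their backs; the gripper's body (75 mm by 189 mm) begins 69 mm behind the grasp point.
Start: joints at [-1.143, 0.468, -0.012, 1.603, 0.006, 1.071, -0.056], TCP at [0.295, 0.579, 0.229] pointing down, gripper open.
Joint ranges: [-2.53, 2.53], [-0.31, 2.02], [-1.57, 1.55], [0.28, 2.44], [-1.29, 4.43], [0.15, 1.84], [-2.92, 2.92]. Speed limits (rad/s): [2.57, 2.57, 3.14, 3.14, 3.14, 3.14, 3.14].

### API

Orientations are given as a rotation vector (axis times angle).
In Python, from cell import robot gives the robot as it stands. The module is installed in compiled form; this text tells all that it offers.
- The arm moves only by the shell command python3 -m creep 'ROWS' [FORCE]. ROWS is a JSON object of lists of equal length, an entry for each row: "turn": the turn, a rotation vector about the world's x, y, z each as a share of 45 degrees, from -1 to 1, a list of three; "slide": the shift along the world's x, y, z each as a share of 30 cm, from -1 to 1, a list of three; "grip": the closure, from 0 (fully open) to 1 (shut). In form: {"turn": [[rx, ry, rz], ...], "slide": [[dx, dy, dz], ...], "grip": [grip, ...]}. A call has 1 to 10 rows; each row is the pose to reach, as a shift and turn from the pose commanded when the call began; what a row does not reach only later rows make up. A row lasts 1/12 s, in which the tool goes at most 41.7 mm and 7.16 degrees, less where a joint would pass 70% of its speed; a pose out of reach is approached as far as the arm can. A call with a number of a shift or a turn outside -1 to 1 is refused whole. A call with a gripper value outside its range is refused whole. The fingers move at their own pace and stop on an object; FORCE is the grip in N (left out, the last holds). Time passes only in rows, so rows that repeat a pose let the fingers close. It gives the time, the measured TCP pose, the force, the opening and the grip force at its end, in the units of the state.
- robot.state(): the state, without advancing time (a new reading comes with each control period).
- robot.read_camera(name): name is "side" or "top"; returns a dict with "frame" (400x640x3 uint8, red, green, blue), "K" (3x3 intrinsics, pixels), "R" (3x3) and "t" (3): a world point X has camera coordinates R X + t. Camera axes: x right, y down, z forward; pixel columns grow to the right and rows downward; lengths in m; the calibration is good to about 2 mm. A picture is of the moment at which its call begins. There is no depth.
- robot.job_done(): hands the job in; it is judged then, once.
The state is a dict: "clock": time; "joints": joint angles; "dq": joint speeds; "joint_efforts": joint torques, N m; "ee_pos": TCP position; "tool_rot": TCP orientation; "force": force on the tool from outside, world axes, zero at the start; "ft_torque": the same for the moment, N m; "gripper_width": finger opening in m; "gripper_force": force on a finger pad.
Only numpy, scipy, OpenCV 4.12 (cv2) and the standard library are available. Lean on these libraries where they do the work, as an engineer would, in place of code of your own. Each camera call takes 0.05 s, during which the arm holds its last target. There are 200 camera calls.

### The job

Two square reagent bottles have toppled over in the bottle lane. Stand the amber one (black cap) upright again on the floor of the stall its foot is in, and stand the white one (blue cap) upright in the middle of the stirrer's round white plate. Set them down gently without dropping them, leave them standing free, and do not disturb the jars or the other things on the bench.

Things in the scene. Friction and masses are not known exactly. Their poses are not given: they have to be found in the camera images.
- amber_bottle: amber-brown square bottle 160 mm tall: body 50 x 50 mm up to 120, neck, round cap 32 mm wide from 136 to 160; 0.15 to 0.31 kg, mass centre about 50 mm up. Origin: centre of the foot; z runs foot to cap, x, y normal to the flat sides. Starts tipped toward the lane's +y: foot in a stall, leaning on the divider, axis 33 degrees above level, cap over the next (empty) stall. Black cap, paper label.
- white_bottle: white square bottle 160 mm tall: body 50 x 50 mm up to 120, neck, round cap 32 mm wide from 136 to 160; 0.15 to 0.31 kg, mass centre about 50 mm up. Origin: centre of the foot; z runs foot to cap, x, y normal to the flat sides. Starts tipped toward the lane's +y: foot in a stall, leaning on the divider, axis 33 degrees above level, cap over the next (empty) stall. Blue cap, pale blue label.
- lane: fixed grey bottle lane, 492 mm long (y), 92 wide (x); origin: centre of its underside. Floor 12 mm above the bench; side rails 8 mm higher, 76 apart; dividers 6 mm thick, tops 42 mm above the bench, every 80 mm from y = -0.24 to 0.24: six stalls. Jars in the end stalls; the bottles' feet are in stalls 2 and 4 from the -y end, either way round; 3 and 5 are empty
- stall_right (a point): centre of the floor of the second stall from the lane's -y end; axes as the lane
- stall_left (a point): centre of the floor of the fourth stall from the lane's -y end; axes as the lane
- stirrer: small fixed magnetic stirrer: grey housing 110 x 110 x 48 mm with a round white plate 90 mm across on it, plate top 60 mm above the bench. Origin: centre of its underside
- plate (a point): centre of the top of the stirrer's round plate; z up
- jar_green: clear jar with green lid, 54 mm across, 75 mm tall, standing in an end stall; origin at its underside; leave alone
- jar_red: clear jar with red lid, 54 mm across, 75 mm tall, standing in an end stall; origin at its underside; leave alone
- slide_box: black and red slide box 92 x 162 x 36 mm, lying right of the lane; origin at its underside; leave alone
- beaker: glass beaker 80 mm across, 95 mm tall, on the left; origin at its underside; leave alone
- tip_box: blue box 85 x 120 x 62 mm with clear lid, on the right; origin at its underside; leave alone
Mind the look-alikes: they are no part of the job. Leave any pink or turquoise look-alike of the amber_bottle alone.

How it is judged:
At the end, for the whole second after the job is handed in: Both bottles upright within 4.5 degrees and at rest: the amber one on the floor of the stall it started in, foot within 25 mm of the stall centre and 80 mm of its start; the white one on the stirrer plate, foot centre within 18 mm of the plate centre (((horizontal distance between amber_bottle and stall_right below 0.025 m and z of amber_bottle in the frame of stall_right between -0.004 and 0.006 m) or (horizontal distance between amber_bottle and stall_left below 0.025 m and z of amber_bottle in the frame of stall_left between -0.004 and 0.006 m)) and distance of amber_bottle from where it was at the start of the episode below 0.08 m and angle between each of amber_bottle, white_bottle's own z axis and vertical below 0.08 rad and linear speed of each of amber_bottle, white_bottle below 0.02 m/s and angular speed of each of amber_bottle, white_bottle below 0.2 rad/s and horizontal distance between white_bottle and plate below 0.018 m and z of white_bottle in the frame of plate between -0.004 and 0.006 m); the robot touches nothing.
It fails at once if a bottle is dropped: it falls free of the fingers faster than 0.7 m/s ((contact force between the fingers and amber_bottle below 0.05 N and linear speed of amber_bottle above 0.7 m/s) or (contact force between the fingers and white_bottle below 0.05 N and linear speed of white_bottle above 0.7 m/s)).
It fails at once if a jar or another thing on the bench is shifted by more than 25 mm or tipped by more than 0.35 rad (distance of any of jar_green, jar_red, slide_box, beaker, tip_box from where it was at the start of the episode above 0.025 m or angle between any of jar_green, jar_red, slide_box, beaker, tip_box's own z axis and vertical above 0.35 rad).
It also fails if it takes over 64 s, if anything falls off the work surface, if the arm or the gripper's body presses on something with over 40 N, if the wrist force passes 120 N, or if a joint passes its speed limit or range.

## Working session

There is one attempt and no reset: what is moved stays moved. The work goes in short steps, Python scripts to look and compute and a shell command to move; the robot and the scene stay as the last step left them, time stands still between calls to the robot, and variables do not carry over. Pictures are saved under pics/ and viewed, at most 10 in all, crops included, and the job is handed in when it is done.

```bash
mkdir -p pics
cat > h.py <<'E'
import numpy as np, cv2
from cell import robot
from scipy.spatial.transform import Rotation as Ro
def cam(n):
    c=robot.read_camera(n); return c
def proj(c,X):
    p=c["K"]@(np.array(c["R"])@np.array(X)+np.array(c["t"])); return p[:2]/p[2]
def ray(c,u,v,z):
    R=np.array(c["R"]);t=np.array(c["t"]); o=-R.T@t; d=R.T@np.linalg.inv(c["K"])@np.array([u,v,1.])
    return o+d*(z-o[2])/d[2]
E
python3 - <<'E'
from h import *
for n in("top","side"):
    c=cam(n); cv2.imwrite(f"pics/{n}0.png",c["frame"][:,:,::-1]); R=np.array(c["R"]);print(n,-R.T@np.array(c["t"]),R.round(2).tolist(),c["K"])
s=robot.state();print(s)
E
```

```text
top [ 0.40505787 -0.0079446   1.06135203] [[-0.01, -1.0, -0.0], [-1.0, 0.01, -0.09], [0.09, 0.0, -1.0]] [[386.43801797   0.         323.00426084]
 [  0.         386.43801797 202.16706664]
 [  0.           0.           1.        ]]
side [0.09577219 1.12410397 1.34665116] [[-0.95, -0.31, -0.01], [-0.22, 0.69, -0.69], [0.22, -0.65, -0.73]] [[519.76867223   0.         316.12675858]
 [  0.         519.76867223 195.35325876]
 [  0.           0.           1.        ]]
{'clock': 0.1, 'joints': array([-1.14300289,  0.46825014, -0.01157933,  1.60352806,  0.00598838,
        1.07139546, -0.05629983]), 'dq': array([-0.00145309, -0.00192096,  0.00054557, -0.00114098,  0.00122433,
       -0.00048298,  0.00167433]), 'joint_efforts': array([ 9.29268535e-04, -5.21655715e+01, -1.24821128e-02, -2.44367337e+01,
       -5.68462280e-02,  1.41106729e-02,  6.48789660e-05]), 'ee_pos': array([0.29467829, 0.57880629, 0.2277623 ]), 'tool_rot': array([-7.32790201e-01, -3.05467680e+00,  2.39765233e-03]), 'force': array([-0.26843649,  0.37875809, -0.37607008]), 'ft_torque': array([-0.04995922, -0.01606032,  0.02255892]), 'gripper_force': 0.0, 'gripper_width': 0.09200120804886362}
```

View pics/top0.png

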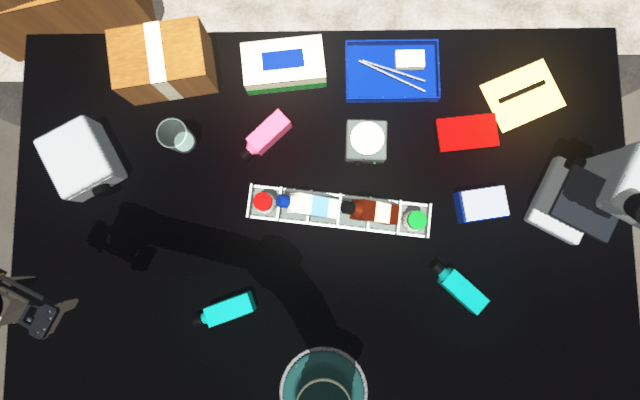

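View pics/side0.png

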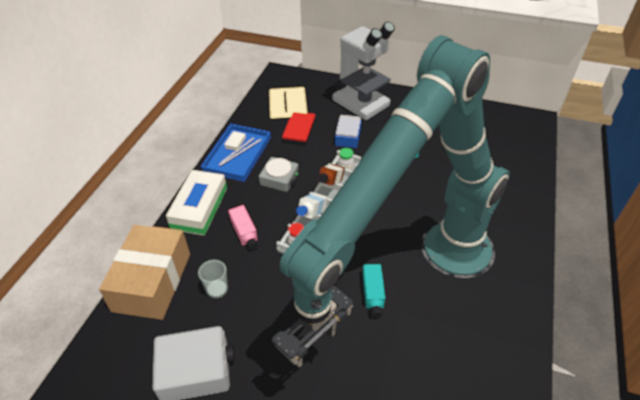

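The top view shows the lane from (248,200) to (431,222). The red jar (263,201) is at its +y end and the green jar (417,219) at its -y end. These could be taken for the target bottles:
- Amber/brown bottle with black cap (375,210). It lies in the lane, so it fits the amber bottle.
- White bottle with blue cap (310,204). It also lies in the lane and fits the white bottle.
- Pink (268,132) and turquoise (228,310), (463,290). These lie on the bench, so they are look-alikes to leave alone.

The stirrer is at (367,140). I'll confirm in a crop.

Run:
```python
import cv2
im=cv2.imread("pics/top0.png")
cv2.imwrite("pics/crop0.png",cv2.resize(im[110:245,240:440],None,fx=4,fy=4,interpolation=cv2.INTER_CUBIC))
```

```text
(no output)
```

View pics/crop0.png

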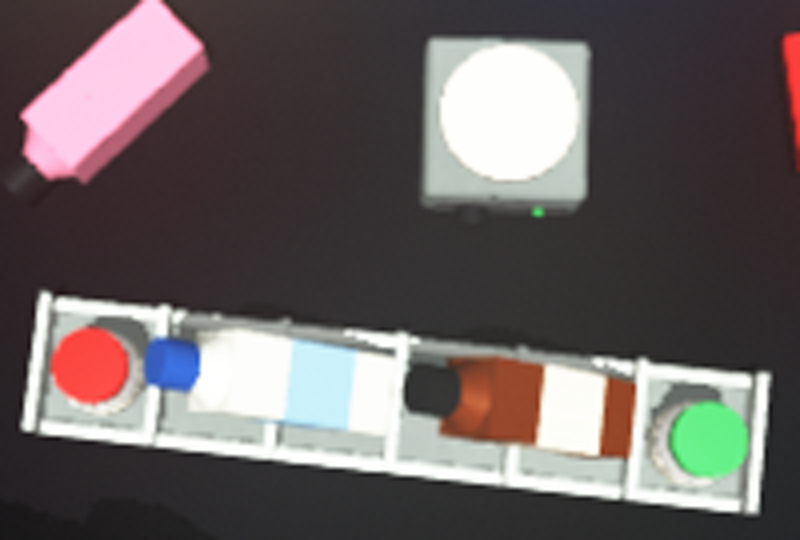

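The crop confirms it: the amber bottle has a black cap at (432,390) and the white bottle a blue cap at (172,363), both with caps toward +y. Amber's foot is in stall 2 and white's in stall 4. Next I measure the lane and plate and fit the bottle model.

```bash
cat >> h.py <<'E'
def bottle(L,ly,yaw,st,lx):
    pass
E
python3 - <<'E'
from h import *
c=cam("top"); P=lambda u,v,z: ray(c,240+u/4,110+v/4,z)
a=(P(45,295,.042)+P(30,430,.042))/2; b=(P(763,375,.042)+P(750,512,.042))/2
d=a-b; print("ends",a,b,"len",np.linalg.norm(d),"w",np.linalg.norm(P(45,295,.042)-P(30,430,.042)))
C=(a+b)/2; yl=d/np.linalg.norm(d); xl=np.array([yl[1],-yl[0],0]); print("C",C,"yl",yl,"yaw",np.degrees(np.arctan2(yl[1],yl[0]))-90)
p=P(510,112,.06);print("plate",p, "diam",np.linalg.norm(P(440,112,.06)-P(580,112,.06)))
im=cv2.resize(c["frame"][110:245,240:440,::-1],None,fx=4,fy=4,interpolation=cv2.INTER_CUBIC)
t=np.radians(33);ax=np.array([0,np.cos(t),np.sin(t)]);nn=np.array([0,-np.sin(t),np.cos(t)]);ex=np.array([1.,0,0])
L=np.column_stack([xl,yl,[0,0,1]])
O=C*[1,1,0]
pt=lambda X:tuple(int(q) for q in ((proj(c,O+L@X)-[240,110])*4))
for k,yy in((2,-.12),(4,.04)):
    # stalls: centres -0.2,-0.12,-0.04,0.04,0.12,0.2
    f=np.array([0,yy-.0226,.033])
    for s,w in((0,.025),(.12,.025),(.16,.016)):
        q=[pt(f+ax*s+ex*i*w+nn*j*w) for i,j in((1,1),(1,-1),(-1,-1),(-1,1))]
        cv2.polylines(im,[np.array(q)],True,(0,255,255),1)
    g=f+ax*.095;print("stall",k,"centre",O+L@np.array([0,yy,.012]),"foot",O+L@f,"grasp",O+L@g)
cv2.imwrite("pics/fit.png",im)
E
```

```text
ends [0.50462682 0.19080142 0.042     ] [ 0.44652974 -0.28349668  0.042     ] len 0.47784301968548765 w 0.09030269409164751
C [ 0.47557828 -0.04634763  0.042     ] yl [0.12158194 0.9925814  0.        ] yaw -6.983409485008252
plate [ 0.66588663 -0.12352357  0.06      ] diam 0.09238829297941703
stall 2 centre [ 0.46098845 -0.1654574   0.012     ] foot [ 0.4582407  -0.18788974  0.033     ] grasp [ 0.46792758 -0.1088071   0.08474071]
stall 4 centre [ 0.48044156 -0.00664437  0.012     ] foot [ 0.47769381 -0.02907671  0.033     ] grasp [0.48738069 0.05000592 0.08474071]
```

View pics/fit.png

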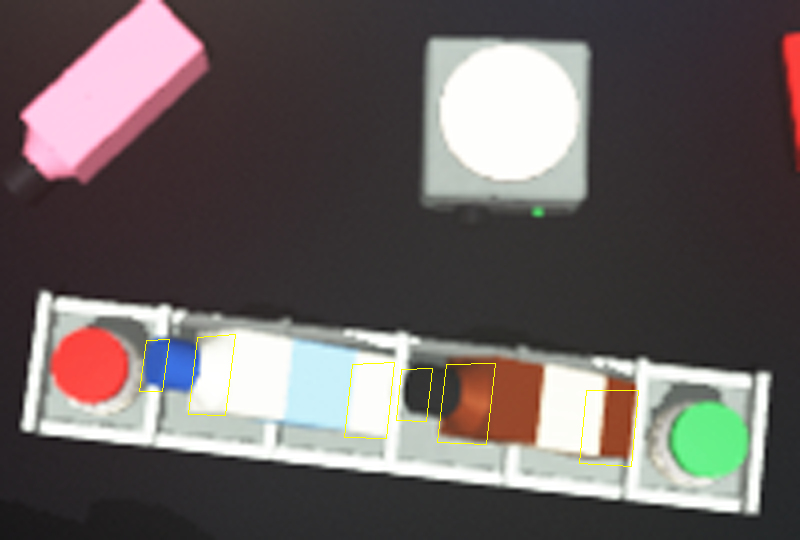

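The model outline fits the picture to about 5 mm. The lane's measured size (478 mm between end dividers against 480, 90 mm wide against 92) and the plate (92 mm against 90) also check. Now I work out the approach.

```bash
cat >> h.py <<'E'
def toolR(yaw,tilt): # tool y along lane x; z = (0,-sin tilt,-cos tilt) in yawed frame
    t=np.radians(tilt); z=np.array([0,-np.sin(t),-np.cos(t)]); y=np.array([1.,0,0]); x=np.cross(y,z)
    return Ro.from_euler('z',yaw,degrees=True).as_matrix()@np.column_stack([x,y,z])
def plan(grasp,yaw,tilt):
    s=robot.state(); R0=Ro.from_rotvec(s["tool_rot"]).as_matrix(); R=toolR(yaw,tilt)
    if np.dot(R[:,1],R0[:,1])<0: R=R@np.diag([-1,-1,1])
    p=np.array(grasp)+.005*R[:,2]
    print("slide",((p-s["ee_pos"])/.3).round(3),"turn",(Ro.from_matrix(R@R0.T).as_rotvec()/(np.pi/4)).round(3),"pos",s["ee_pos"].round(4),"w",s["gripper_width"],"F",s["force"].round(1),"j",s["joints"].round(2),"t",s["clock"])
E
python3 -c "
from h import *
plan([.469,-.109,.19],-6,19)"
```

```text
slide [ 0.58  -2.298 -0.142] turn [-0.393 -0.216 -1.519] pos [0.2947 0.5789 0.2279] w 0.09144492010211591 F [ 0.7  0.  -0.4] j [-1.14  0.47 -0.01  1.6   0.01  1.07 -0.06] t 0.15
```

```bash
python3 -m creep '{"turn":[[0,0,-0.8],[0,0,-0.8],[0,0,-0.8],[0,0,-0.8],[0,0,-0.8],[0,0,-0.8],[0,0,-0.8],[0,0,-0.8]],"slide":[[0.14,-0.14,0],[0.3,-0.28,0],[0.4,-0.42,0],[0.45,-0.56,0],[0.5,-0.7,0],[0.5,-0.84,0],[0.5,-1,0],[0.5,-1,0]],"grip":[0,0,0,0,0,0,0,0]}'
python3 -c "
from h import *
plan([.469,-.109,.19],-6,19)"
```

```text
clock: 0.82
ee_pos: [0.4431, 0.2919, 0.2283]
tool_rot: [1.642, 2.679, -0.001]
force: [0.9, -0.1, -0.6]
gripper_width: 0.0921
gripper_force: 0.0
slide [ 0.086 -1.342 -0.143] turn [-0.42  -0.078 -0.726] pos [0.4431 0.2919 0.2283] w 0.09211729959031245 F [ 0.9 -0.1 -0.6] j [-0.83  0.26  0.21  1.91 -0.07  0.98 -0.11] t 0.8167
```

```bash
python3 -m creep '{"turn":[[-0.05,0,-0.1],[-0.1,-0.02,-0.2],[-0.15,-0.03,-0.3],[-0.2,-0.04,-0.4],[-0.3,-0.05,-0.5],[-0.35,-0.06,-0.6],[-0.42,-0.08,-0.73],[-0.42,-0.08,-0.73],[-0.42,-0.08,-0.73],[-0.42,-0.08,-0.73]],"slide":[[0,-0.12,0],[0,-0.25,0],[0.05,-0.38,0],[0.08,-0.5,0],[0.08,-0.62,0],[0.08,-0.75,0],[0.08,-0.88,0],[0.08,-1,0],[0.08,-1,0],[0.08,-1,0]],"grip":[0,0,0,0,0,0,0,0,0,0]}'
python3 -c "
from h import *
plan([.469,-.109,.19],-6,19)"
```

```text
clock: 1.65
ee_pos: [0.4665, -0.0076, 0.2286]
tool_rot: [2.159, 1.932, -0.359]
force: [-0.3, 1.0, -1.1]
gripper_width: 0.0918
gripper_force: 0.0
slide [ 0.008 -0.343 -0.144] turn [-0.     0.002  0.007] pos [ 0.4665 -0.0076  0.2286] w 0.0917863529620699 F [-0.3  1.  -1.1] j [-0.7   0.22  0.49  2.04  0.25  1.03 -0.46] t 1.65
```

```bash
python3 -m creep '{"turn":[[0,0,0],[0,0,0],[0,0,0],[0,0,0],[0,0,0]],"slide":[[0,-0.13,0],[0,-0.26,-0.05],[0.008,-0.343,-0.144],[0.008,-0.343,-0.144],[0.008,-0.343,-0.144]],"grip":[0,0,0,0,0]}'
python3 - <<'E'
from h import *
plan([.469,-.109,.085],-6,19)
for n in("top","side"):
    c=cam(n);im=c["frame"][:,:,::-1]
    im=im[110:245,270:470] if n=="top" else im[100:260,220:420]
    cv2.imwrite(f"pics/{n}1.png",cv2.resize(im,None,fx=3,fy=3,interpolation=cv2.INTER_CUBIC))
a,b=[cv2.imread(f"pics/{n}1.png") for n in("top","side")]
cv2.imwrite("pics/pre.png",cv2.resize(np.vstack([a,b]),None,fx=.67,fy=.67))
E
```

```text
clock: 2.07
ee_pos: [0.4686, -0.1089, 0.1844]
tool_rot: [2.157, 1.936, -0.362]
force: [-0.8, 0.2, 0.8]
gripper_width: 0.0917
gripper_force: 0.0
slide [ 0.001 -0.006 -0.347] turn [ 0.    -0.001  0.004] pos [ 0.4686 -0.1089  0.1844] w 0.09172886791315532 F [-0.8  0.2  0.8] j [-0.53  0.28  0.56  2.1   0.24  0.85 -0.26] t 2.0667
```

View pics/pre.png

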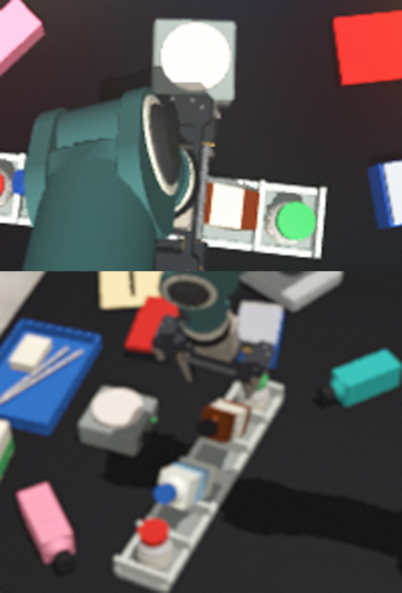

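The gripper is above the amber bottle, straddling it across the lane and leaning toward +y, with nothing in the way. I lower and grip.

```bash
python3 -m creep '{"turn":[[0,0,0],[0,0,0],[0,0,0],[0,0,0],[0,0,0],[0,0,0]],"slide":[[0,0,-0.08],[0,0,-0.16],[0,-0.003,-0.24],[0,-0.006,-0.31],[0,-0.006,-0.347],[0,-0.006,-0.347]],"grip":[0,0,0,0,0,0]}' 30
python3 -m creep '{"turn":[[0,0,0],[0,0,0],[0,0,0],[0,0,0],[0,0,0],[0,0,0],[0,0,0],[0,0,0]],"slide":[[0,0,0],[0,0,0],[0,0,0],[0,0,0],[0,0,0],[0,0,0],[0,0,0],[0,0,0]],"grip":[0.6,0.6,0.6,0.6,0.6,0.6,0.6,0.6]}' 30
python3 -c "
from h import *
plan([.469,-.109,.085],-6,19)"
```

```text
clock: 2.67
ee_pos: [0.4691, -0.1085, 0.0799]
tool_rot: [2.152, 1.941, -0.36]
force: [0.0, -0.5, 0.1]
gripper_width: 0.0919
gripper_force: 0.0
clock: 3.33
ee_pos: [0.4699, -0.1104, 0.0816]
tool_rot: [2.155, 1.936, -0.357]
force: [1.3, 1.5, 3.5]
gripper_width: 0.0503
gripper_force: 29.9
slide [-0.004 -0.001 -0.005] turn [-0.001  0.004  0.002] pos [ 0.4699 -0.1104  0.0816] w 0.05027320267353695 F [1.3 1.5 3.5] j [-0.47  0.48  0.51  2.15  0.18  0.61 -0.26] t 3.3333
```

Gripped at 50.3 mm, which matches the body width. I lift and then turn it upright.

```bash
python3 -m creep '{"turn":[[0,0,0],[0,0,0],[0,0,0],[0,0,0],[0,0,0],[0,0,0]],"slide":[[0,0.01,0.03],[0,0.015,0.09],[0,0.015,0.17],[0,0.015,0.25],[0,0.015,0.33],[0,0.015,0.33]],"grip":[0.6,0.6,0.6,0.6,0.6,0.6]}'
python3 -m creep '{"turn":[[0.07,-0.007,0],[0.17,-0.018,0],[0.27,-0.028,0],[0.37,-0.039,0],[0.47,-0.049,0],[0.57,-0.06,0],[0.63,-0.066,0],[0.63,-0.066,0]],"slide":[[0,0,0],[0,-0.02,0],[0,-0.04,0],[0,-0.06,0],[0,-0.08,0],[0,-0.1,0],[0,-0.1,0],[0,-0.1,0]],"grip":[0.6,0.6,0.6,0.6,0.6,0.6,0.6,0.6]}'
python3 -c "
from h import *
plan([.461,-.165,.19],-6,-38)"
```

```text
clock: 3.83
ee_pos: [0.4713, -0.1062, 0.184]
tool_rot: [2.156, 1.933, -0.35]
force: [1.1, -0.1, -2.2]
gripper_width: 0.0499
gripper_force: 29.9
clock: 4.5
ee_pos: [0.4679, -0.1389, 0.1794]
tool_rot: [-2.256, -2.013, -0.187]
force: [-1.5, 0.5, -2.4]
gripper_width: 0.0497
gripper_force: 30.0
slide [-0.022 -0.077  0.022] turn [ 0.628 -0.071  0.011] pos [ 0.4679 -0.1389  0.1794] w 0.04965494732873499 F [-1.5  0.5 -2.4] j [-0.06  0.29  0.45  2.04 -0.36  0.92  0.5 ] t 4.5
```

```bash
python3 -m creep '{"turn":[[0.07,-0.007,0],[0.17,-0.018,0],[0.27,-0.028,0],[0.37,-0.039,0],[0.47,-0.049,0],[0.57,-0.06,0],[0.63,-0.07,0.01],[0.63,-0.07,0.01],[0.63,-0.07,0.01]],"slide":[[0,-0.01,0.01],[0,-0.02,0.02],[0,-0.03,0.02],[-0.01,-0.04,0.02],[-0.02,-0.06,0.02],[-0.022,-0.077,0.022],[-0.022,-0.077,0.022],[-0.022,-0.077,0.022],[-0.022,-0.077,0.022]],"grip":[0.6,0.6,0.6,0.6,0.6,0.6,0.6,0.6,0.6]}'
python3 - <<'E'
from h import *
plan([.461,-.165,.19],-6,-38)
out=[]
for n in("top","side"):
    c=cam(n);im=c["frame"][:,:,::-1]
    u,v=proj(c,[.461,-.165,.15]).astype(int); print(n,u,v)
    out.append(cv2.resize(im[v-65:v+65,u-65:u+65],None,fx=3,fy=3,interpolation=cv2.INTER_CUBIC))
cv2.imwrite("pics/up.png",np.hstack(out))
E
```

```text
clock: 5.25
ee_pos: [0.4622, -0.1587, 0.1857]
tool_rot: [-1.942, -1.756, -0.668]
force: [-0.9, -0.5, -2.4]
gripper_width: 0.0495
gripper_force: 30.0
slide [-0.003 -0.011  0.001] turn [ 0.001  0.001 -0.006] pos [ 0.4622 -0.1587  0.1857] w 0.04953859459785063 F [-0.9 -0.5 -2.4] j [ 0.32  0.48  0.38  1.92 -0.74  1.3   0.99] t 5.25
top 390 213
side 336 151
```

View pics/up.png

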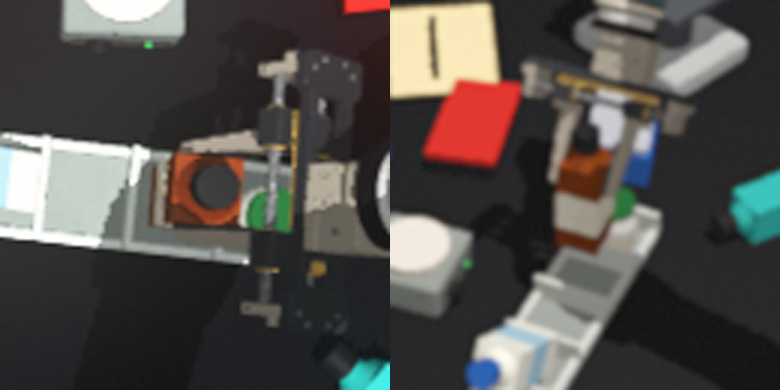

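The bottle is held upright over stall 2, cap at top pixel (395.7,210.3) and shoulder centre at (394,211.7). I overlay an upright model to check tilt and position.

Run:
```python
from h import *
from scipy.optimize import least_squares
c=cam("top")
cap=ray(c,395.7,210.3,.255); sh=ray(c,394,211.7,.215); print("cap",cap,"shoulder",sh)
for f in([.461,-.163,.095],):
    f=np.array(f); L=Ro.from_euler('z',-6,degrees=True).as_matrix()
    for n,u0,v0,w in(("top",390,213,0),("side",336,151,390)):
        c=cam(n)
        im=cv2.imread("pics/up.png") if n=="top" else im
        for s,h in((0,.025),(.12,.025),(.16,.013)):
            q=[(proj(c,f+L@np.array([i*h,j*h,s]))-[u0-65,v0-65])*3+[w,0] for i,j in((1,1),(1,-1),(-1,-1),(-1,1))]
            cv2.polylines(im,[np.array(q).astype(int)],True,(255,255,0),1)
cv2.imwrite("pics/up2.png",im)
```

```text
cap [ 0.46045543 -0.15689197  0.255     ] shoulder [ 0.46016254 -0.16047558  0.215     ]
```

View pics/up2.png

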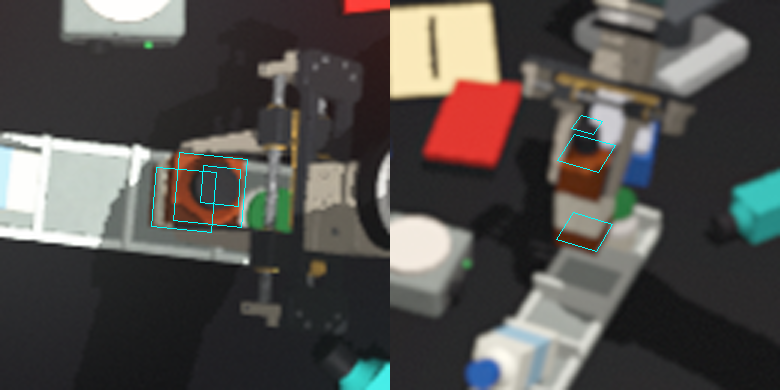

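The overlay matches at the foot. The cap leans about 5° toward +y in both views, so I add 5° of turn, shift y by -10 mm to keep the foot centred, and lower in stages.

```bash
python3 -m creep '{"turn":[[0.06,-0.006,0],[0.115,-0.012,0],[0.115,-0.012,0],[0.115,-0.012,0],[0.115,-0.012,0],[0.115,-0.012,0]],"slide":[[0,-0.016,0],[0,-0.033,0],[0,-0.033,-0.05],[0,-0.033,-0.1],[0,-0.033,-0.15],[0,-0.033,-0.15]],"grip":[0.6,0.6,0.6,0.6,0.6,0.6]}'
python3 - <<'E'
from h import *
plan([.461,-.165,.107],-6,-43)
out=[]
f=np.array([.461,-.165,.047]); L=Ro.from_euler('z',-6,degrees=True).as_matrix()
for n in("top","side"):
    c=cam(n);im=c["frame"][:,:,::-1]
    u,v=proj(c,[.461,-.165,.1]).astype(int)
    o=cv2.resize(im[v-50:v+50,u-50:u+50],None,fx=4,fy=4,interpolation=cv2.INTER_CUBIC)
    o2=o.copy()
    for s,h in((0,.025),(.12,.025),(.16,.013)):
        q=[(proj(c,f+L@np.array([i*h,j*h,s]))-[u-50,v-50])*4 for i,j in((1,1),(1,-1),(-1,-1),(-1,1))]
        cv2.polylines(o2,[np.array(q).astype(int)],True,(255,255,0),1)
    out.append(np.vstack([o2[:300]]) if 0 else o2)
cv2.imwrite("pics/low.png",np.hstack(out))
E
```

```text
clock: 6.0
ee_pos: [0.4613, -0.1671, 0.1386]
tool_rot: [-1.878, -1.699, -0.745]
force: [-0.1, 0.6, -2.0]
gripper_width: 0.0501
gripper_force: 30.0
slide [ 0.     0.018 -0.117] turn [-0.008 -0.    -0.007] pos [ 0.4613 -0.1671  0.1386] w 0.050090465694509125 F [-0.1  0.6 -2. ] j [ 0.39  0.61  0.35  1.9  -0.81  1.33  1.11] t 6.0
```

View pics/low.png

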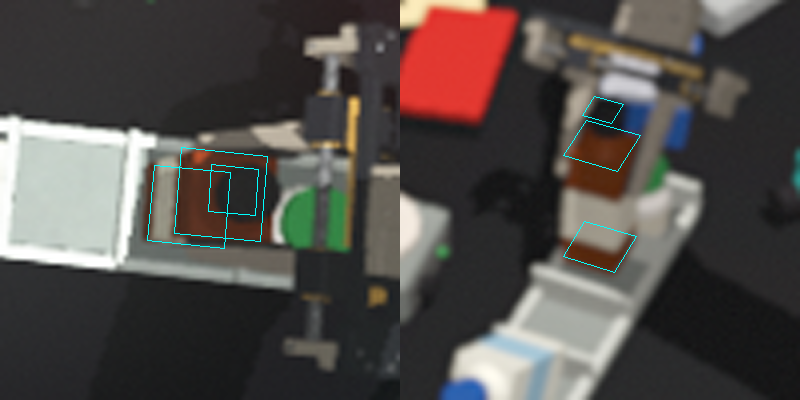

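The upright model now fits in both views, with the cap at (232,190) in the top half. The foot's +y edge at u=148 is a little close to the divider edge at about 140, so I shift 3 mm toward -y and lower slowly.

```bash
python3 -m creep '{"turn":[[0,0,0],[0,0,0],[0,0,0],[0,0,0],[0,0,0],[0,0,0]],"slide":[[0,-0.01,0],[0,-0.01,-0.03],[0,-0.01,-0.06],[0,-0.01,-0.08],[0,-0.01,-0.09],[0,-0.01,-0.09]],"grip":[0.6,0.6,0.6,0.6,0.6,0.6]}'
python3 -m creep '{"turn":[[0,0,0],[0,0,0],[0,0,0]],"slide":[[0,0,-0.01],[0,0,-0.015],[0,0,-0.015]],"grip":[0.6,0.6,0.6]}'
```

```text
clock: 6.6
ee_pos: [0.4623, -0.1718, 0.1139]
tool_rot: [-1.88, -1.701, -0.749]
force: [-0.4, -0.9, -1.4]
gripper_width: 0.0499
gripper_force: 30.0
clock: 6.85
ee_pos: [0.4627, -0.1721, 0.1102]
tool_rot: [-1.88, -1.702, -0.75]
force: [-0.7, -0.0, -1.3]
gripper_width: 0.0497
gripper_force: 30.0
```

```bash
python3 -m creep '{"turn":[[0,0,0],[0,0,0],[0,0,0]],"slide":[[0,0,-0.006],[0,0,-0.01],[0,0,-0.01]],"grip":[0.6,0.6,0.6]}'
python3 -m creep '{"turn":[[0,0,0],[0,0,0],[0,0,0]],"slide":[[0,0,-0.005],[0,0,-0.007],[0,0,-0.007]],"grip":[0.6,0.6,0.6]}'
```

```text
clock: 7.1
ee_pos: [0.4627, -0.1721, 0.1073]
tool_rot: [-1.88, -1.703, -0.75]
force: [0.1, -0.3, -2.4]
gripper_width: 0.0499
gripper_force: 30.0
clock: 7.35
ee_pos: [0.4629, -0.1722, 0.1055]
tool_rot: [-1.88, -1.703, -0.75]
force: [-0.0, -1.2, -0.3]
gripper_width: 0.05
gripper_force: 30.0
```

```bash
python3 -m creep '{"turn":[[0,0,0],[0,0,0],[0,0,0]],"slide":[[0,0,-0.005],[0,0,-0.007],[0,0,-0.007]],"grip":[0.6,0.6,0.6]}'
python3 -m creep '{"turn":[[0,0,0],[0,0,0],[0,0,0]],"slide":[[0,0,-0.003],[0,0,-0.006],[0,0,-0.006]],"grip":[0.6,0.6,0.6]}'
```

```text
clock: 7.6
ee_pos: [0.4631, -0.1722, 0.1052]
tool_rot: [-1.879, -1.702, -0.753]
force: [-2.0, -1.8, 11.3]
gripper_width: 0.0497
gripper_force: 30.0
clock: 7.85
ee_pos: [0.4633, -0.1721, 0.1051]
tool_rot: [-1.877, -1.701, -0.756]
force: [-4.5, -2.0, 19.9]
gripper_width: 0.0497
gripper_force: 30.0
```

The foot is on the floor at TCP z 0.105, which puts the grasp 97 mm up the bottle as expected. I relieve the pressure and release.

```bash
python3 -m creep '{"turn":[[0,0,0],[0,0,0],[0,0,0]],"slide":[[0,0,0.008],[0,0,0.01],[0,0,0.01]],"grip":[0.6,0.6,0.6]}' 8
python3 -m creep '{"turn":[[0,0,0],[0,0,0],[0,0,0],[0,0,0],[0,0,0],[0,0,0]],"slide":[[0,0,0],[0,0,0],[0,0,0],[0,0,0],[0,0,0],[0,0,0]],"grip":[0.43,0.4,0.35,0.2,0.05,0]}' 8
python3 - <<'E'
from h import *
s=robot.state(); print(s["gripper_width"],s["force"])
c=cam("side"); u,v=proj(c,[.461,-.165,.08]).astype(int)
c2=cam("top"); u2,v2=proj(c2,[.461,-.165,.08]).astype(int)
o=[cv2.resize(C["frame"][b-50:b+50,a-50:a+50,::-1],None,fx=4,fy=4,interpolation=cv2.INTER_CUBIC) for C,a,b in((c2,u2,v2),(c,u,v))]
f=np.array([.461,-.168,.012]); L=Ro.from_euler('z',-6,degrees=True).as_matrix()
for im,C,a,b in((o[0],c2,u2,v2),(o[1],c,u,v)):
    for s,h in((0,.025),(.12,.025),(.16,.013)):
        q=[(proj(C,f+L@np.array([i*h,j*h,s]))-[a-50,b-50])*4 for i,j in((1,1),(1,-1),(-1,-1),(-1,1))]
        cv2.polylines(im,[np.array(q).astype(int)],True,(255,255,0),1)
cv2.imwrite("pics/stand.png",np.hstack(o))
E
```

```text
clock: 8.1
ee_pos: [0.4632, -0.1721, 0.105]
tool_rot: [-1.88, -1.703, -0.751]
force: [0.4, -1.9, 5.5]
gripper_width: 0.0504
gripper_force: 8.0
clock: 8.6
ee_pos: [0.4627, -0.1721, 0.1042]
tool_rot: [-1.88, -1.702, -0.75]
force: [-0.7, 0.0, 0.1]
gripper_width: 0.0776
gripper_force: 0.0
0.0776364237466896 [-0.71996793  0.02981328  0.11712208]
```

View pics/stand.png

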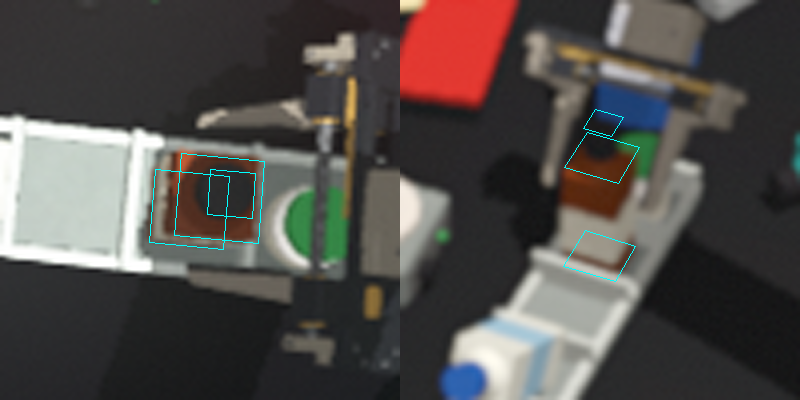

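The fingers are open with no force on them. The view is partly hidden, so I back off along the tool axis and then check the stance numerically.

```bash
python3 -m creep '{"turn":[[0,0,0],[0,0,0],[0,0,0],[0,0,0],[0,0,0],[0,0,0],[0,0,0],[0,0,0]],"slide":[[0,0,0],[0,0,0],[-0.005,-0.045,0.05],[-0.012,-0.11,0.12],[-0.02,-0.19,0.205],[-0.029,-0.27,0.29],[-0.036,-0.34,0.365],[-0.036,-0.34,0.365]],"grip":[0,0,0,0,0,0,0,0]}'
python3 - <<'E'
from h import *
f=np.array([.461,-.168,.012]); L=Ro.from_euler('z',-6,degrees=True).as_matrix()
for n in("top","side"):
    c=cam(n); im=c["frame"]; hsv=cv2.cvtColor(im,cv2.COLOR_RGB2HSV)
    m=((hsv[...,0]<15)&(hsv[...,1]>130)&(hsv[...,2]>40)&(hsv[...,2]<190)).astype(np.uint8)
    u,v=proj(c,f+[0,0,.08]).astype(int); w=np.zeros_like(m); w[v-45:v+45,u-45:u+45]=1
    k,lab,st,ce=cv2.connectedComponentsWithStats(m&w)
    for i in range(1,k):
        if st[i,4]>15: print(n,st[i],ce[i].round(1))
    for s in(0,.12,.136,.16): print(s,proj(c,f+[0,0,s]).round(1))
    print("body corners 120",[proj(c,f+L@np.array([i*.025,j*.025,.12])).round(1).tolist() for i,j in((1,1),(1,-1),(-1,-1),(-1,1))])
    cv2.imwrite(f"pics/{n}r.png",im[...,::-1])
    g=im.max(2); print((g[v-35:v+30:1,u] if n=="side" else g[v,u-35:u+35]).tolist(), u,v)
E
```

```text
clock: 9.37
ee_pos: [0.4522, -0.2801, 0.2176]
tool_rot: [-1.89, -1.707, -0.751]
force: [-0.5, -0.7, -0.5]
gripper_width: 0.092
gripper_force: 0.0
top [378 202  23  22 258] [386.3 213. ]
0 [383.4 216.3]
0.12 [391.  213.6]
0.136 [392.1 213.2]
0.16 [393.9 212.6]
body corners 120 [[381.4, 202.3], [402.1, 204.3], [400.5, 225.0], [379.7, 223.0]]
[206, 206, 208, 206, 207, 208, 208, 208, 210, 211, 211, 210, 211, 183, 206, 250, 253, 240, 211, 211, 158, 113, 146, 150, 118, 81, 142, 162, 139, 137, 135, 110, 60, 48, 62, 67, 67, 66, 65, 65, 64, 63, 63, 63, 60, 53, 83, 111, 115, 108, 116, 134, 150, 170, 186, 164, 123, 125, 133, 132, 132, 132, 131, 133, 133, 132, 131, 131, 130, 130] 388 214
side [291 117  24  26  73] [303.7 134.4]
side [326 152  18  17 226] [334.6 160.1]
0 [336. 179.]
0.12 [336.6 154.5]
0.136 [336.7 151. ]
0.16 [336.8 145.8]
body corners 120 [[327.1, 157.0], [332.8, 148.2], [346.0, 152.0], [340.5, 160.9]]
[101, 108, 119, 139, 158, 168, 159, 136, 122, 120, 114, 112, 111, 112, 112, 111, 105, 86, 60, 50, 49, 48, 47, 42, 34, 31, 33, 47, 80, 113, 137, 146, 148, 147, 132, 104, 89, 88, 90, 89, 89, 98, 129, 157, 162, 160, 161, 163, 163, 163, 164, 163, 154, 126, 113, 159, 194, 185, 156, 141, 140, 142, 149, 162, 171] 336 162
```

Amber stands upright: the cap lies within about 2 px of the upright model in both views, offset 3–4 mm toward +y. Next the white bottle. I go up and over amber, turning back.

```bash
python3 -m creep '{"turn":[[0,0,0],[0,0,0],[-0.1,0.01,0],[-0.25,0.026,0],[-0.4,0.042,0],[-0.55,0.058,0],[-0.69,0.072,0],[-0.69,0.072,0],[-0.69,0.072,0]],"slide":[[0,0,0.12],[0,0,0.25],[0,0,0.38],[0,0.1,0.42],[0,0.22,0.42],[0.03,0.34,0.42],[0.05,0.46,0.42],[0.06,0.58,0.42],[0.06,0.58,0.42]],"grip":[0,0,0,0,0,0,0,0,0]}'
python3 -c "
from h import *
plan([.489,.048,.19],-6,19)"
```

```text
clock: 10.22
ee_pos: [0.4697, -0.0886, 0.3393]
tool_rot: [-2.197, -2.025, -0.237]
force: [0.6, 0.2, 0.4]
gripper_width: 0.0919
gripper_force: 0.0
slide [ 0.064  0.45  -0.513] turn [-0.692  0.065 -0.029] pos [ 0.4697 -0.0886  0.3393] w 0.09192461547426936 F [0.6 0.2 0.4] j [-0.05  0.08  0.33  1.87 -0.25  1.24  0.29] t 10.2167
```

```bash
python3 -m creep '{"turn":[[-0.15,0.015,0],[-0.3,0.03,0],[-0.45,0.045,-0.01],[-0.6,0.06,-0.02],[-0.69,0.065,-0.03],[-0.69,0.065,-0.03],[-0.69,0.065,-0.03],[-0.69,0.065,-0.03],[-0.69,0.065,-0.03]],"slide":[[0,0.13,0],[0.03,0.26,0],[0.06,0.39,0],[0.064,0.45,-0.1],[0.064,0.45,-0.2],[0.064,0.45,-0.32],[0.064,0.45,-0.43],[0.064,0.45,-0.51],[0.064,0.45,-0.51]],"grip":[0,0,0,0,0,0,0,0,0]}'
python3 -c "
from h import *
plan([.489,.048,.085],-6,19)"
```

```text
clock: 10.97
ee_pos: [0.4843, 0.0351, 0.1811]
tool_rot: [2.162, 1.924, -0.371]
force: [-1.2, -0.5, 0.2]
gripper_width: 0.0921
gripper_force: 0.0
slide [ 0.015  0.038 -0.336] turn [ 0.009 -0.002  0.015] pos [0.4843 0.0351 0.1811] w 0.09206104579878847 F [-1.2 -0.5  0.2] j [-0.43  0.33  0.11  1.99  0.32  1.   -0.64] t 10.9667
```

```bash
python3 -m creep '{"turn":[[0,0,0],[0,0,0],[0,0,0]],"slide":[[0,0,0],[0,0,0],[0,0,0]],"grip":[0,0,0]}' 30 >/dev/null
python3 -c "
from h import *
plan([.489,.048,.085],-6,19)"
```

```text
slide [-0.004  0.037 -0.36 ] turn [0.003 0.016 0.019] pos [0.49   0.0353 0.1884] w 0.09183275335866793 F [ 0.2 -0.6 -0.1] j [-0.43  0.32  0.11  1.98  0.32  1.   -0.64] t 11.2167
```

```bash
python3 -m creep '{"turn":[[0,0.016,0.019],[0,0.016,0.019],[0,0.016,0.019],[0,0.016,0.019],[0,0.016,0.019],[0,0.016,0.019],[0,0.016,0.019]],"slide":[[-0.004,0.037,0],[-0.004,0.037,-0.08],[-0.004,0.037,-0.16],[-0.004,0.037,-0.24],[-0.004,0.037,-0.31],[-0.004,0.037,-0.36],[-0.004,0.037,-0.36]],"grip":[0,0,0,0,0,0,0]}' 30
python3 -c "
from h import *
plan([.489,.048,.085],-6,19)"
```

```text
clock: 11.8
ee_pos: [0.4868, 0.0466, 0.0773]
tool_rot: [2.151, 1.941, -0.37]
force: [0.2, -0.5, 0.3]
gripper_width: 0.0918
gripper_force: 0.0
slide [ 0.007 -0.001  0.01 ] turn [ 0.006 -0.007 -0.001] pos [0.4868 0.0466 0.0773] w 0.09183174627890887 F [ 0.2 -0.5  0.3] j [-0.44  0.5   0.11  2.04  0.35  0.79 -0.72] t 11.8
```

```bash
python3 -m creep '{"turn":[[0,0,0],[0,0,0],[0,0,0],[0,0,0],[0,0,0],[0,0,0],[0,0,0],[0,0,0],[0,0,0]],"slide":[[0.006,0,0.01],[0.006,0,0.01],[0.006,0,0.01],[0.006,0,0.01],[0.006,0,0.01],[0.006,0,0.01],[0.006,0,0.01],[0.006,0,0.01],[0.006,0,0.01]],"grip":[0,0.6,0.6,0.6,0.6,0.6,0.6,0.6,0.6]}' 45
python3 -m creep '{"turn":[[0,0,0],[0,0,0],[0,0,0],[0,0,0],[0,0,0],[0,0,0],[0,0,0],[0,0,0]],"slide":[[0,0.01,0.03],[0,0.015,0.09],[0,0.015,0.17],[0,0.015,0.25],[0,0.015,0.33],[0,0.015,0.42],[0,0.015,0.5],[0,0.015,0.5]],"grip":[0.6,0.6,0.6,0.6,0.6,0.6,0.6,0.6]}'
python3 -c "
from h import *
plan([.52,.06,.23],-6,-43)"
```

```text
clock: 12.55
ee_pos: [0.4899, 0.046, 0.082]
tool_rot: [2.152, 1.938, -0.366]
force: [0.2, 0.2, 1.5]
gripper_width: 0.0503
gripper_force: 44.9
clock: 13.22
ee_pos: [0.492, 0.0514, 0.2366]
tool_rot: [2.152, 1.936, -0.355]
force: [1.5, 0.9, -1.2]
gripper_width: 0.0499
gripper_force: 44.9
slide [ 0.095  0.04  -0.034] turn [ 1.371 -0.138  0.004] pos [0.492  0.0514 0.2366] w 0.049856149535607235 F [ 1.5  0.9 -1.2] j [-0.44  0.26  0.09  1.92  0.31  1.12 -0.61] t 13.2167
```

```bash
python3 -m creep '{"turn":[[0.07,-0.007,0],[0.17,-0.018,0],[0.27,-0.028,0],[0.37,-0.039,0],[0.47,-0.049,0],[0.57,-0.06,0],[0.67,-0.067,0],[0.69,-0.07,0],[0.69,-0.07,0]],"slide":[[0.04,0,0],[0.12,0,0],[0.2,0,0],[0.28,0,0],[0.36,0,0],[0.45,0,0],[0.52,0,0],[0.56,0,0],[0.56,0,0]],"grip":[0.6,0.6,0.6,0.6,0.6,0.6,0.6,0.6,0.6]}'
python3 -c "
from h import *
plan([.666,-.1235,.23],-6,-43)"
```

```text
clock: 13.97
ee_pos: [0.6589, 0.0474, 0.2299]
tool_rot: [-2.226, -1.997, -0.228]
force: [-0.5, 0.1, -1.9]
gripper_width: 0.05
gripper_force: 44.9
slide [ 0.025 -0.559 -0.012] turn [ 0.686 -0.08   0.002] pos [0.6589 0.0474 0.2299] w 0.04995181771561609 F [-0.5  0.1 -1.9] j [-0.04  0.48  0.03  1.6  -0.25  1.06 -0.  ] t 13.9667
```

```bash
python3 -m creep '{"turn":[[0.07,-0.007,0],[0.17,-0.018,0],[0.27,-0.028,0],[0.37,-0.039,0],[0.47,-0.049,0],[0.57,-0.06,0],[0.67,-0.075,0],[0.69,-0.08,0],[0.69,-0.08,0],[0.69,-0.08,0]],"slide":[[0,-0.04,0],[0.02,-0.12,0],[0.025,-0.2,0],[0.025,-0.28,0],[0.025,-0.36,0],[0.025,-0.45,0],[0.025,-0.52,0],[0.025,-0.56,0],[0.025,-0.56,0],[0.025,-0.56,0]],"grip":[0.6,0.6,0.6,0.6,0.6,0.6,0.6,0.6,0.6,0.6]}'
python3 - <<'E'
from h import *
plan([.666,-.1235,.22],-6,-43)
f=np.array([.666,-.1235,.13]); L=Ro.from_euler('z',-6,degrees=True).as_matrix(); o=[]
for n in("top","side"):
    c=cam(n);a,b=proj(c,f+[0,0,.06]).astype(int)
    im=cv2.resize(c["frame"][b-50:b+50,a-50:a+50,::-1],None,fx=4,fy=4,interpolation=cv2.INTER_CUBIC)
    cv2.imwrite(f"pics/w_{n}.png",im); print(n,a,b)
    for s,h in((0,.025),(.12,.025),(.16,.013)):
        q=[(proj(c,f+L@np.array([i*h,j*h,s]))-[a-50,b-50])*4 for i,j in((1,1),(1,-1),(-1,-1),(-1,1))]
        cv2.polylines(im,[np.array(q).astype(int)],True,(0,0,255),1)
    o.append(im)
cv2.imwrite("pics/w.png",np.hstack(o))
E
```

```text
clock: 14.8
ee_pos: [0.6649, -0.1165, 0.2314]
tool_rot: [-1.883, -1.7, -0.747]
force: [0.3, 0.8, -2.0]
gripper_width: 0.0498
gripper_force: 44.9
slide [ 0.005 -0.012 -0.05 ] turn [-0.005  0.003 -0.003] pos [ 0.6649 -0.1165  0.2314] w 0.04982785311285632 F [ 0.3  0.8 -2. ] j [ 0.49  0.67 -0.09  1.46 -0.68  1.34  0.58] t 14.8
top 373 123
side 275 138
```

View pics/w.png

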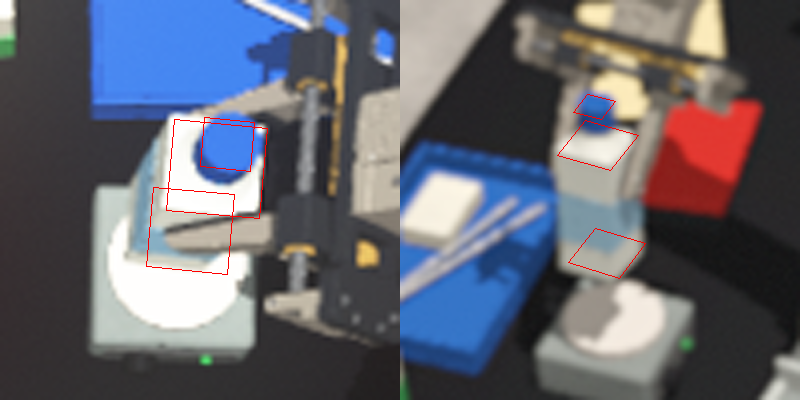

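The white bottle is upright over the plate. The cap matches the model (top crop 228,145), but the foot edge at (125,262) sits about 10 mm toward +y of the model, so the cap leans about 5° toward -y. I turn back 5°, then measure numerically (all 10 pictures are used).

```bash
python3 -m creep '{"turn":[[-0.06,0.006,0],[-0.115,0.012,0],[-0.115,0.012,0],[-0.115,0.012,0],[-0.115,0.012,0]],"slide":[[0,-0.006,0],[0,-0.013,-0.03],[0,-0.013,-0.08],[0,-0.013,-0.12],[0,-0.013,-0.12]],"grip":[0.6,0.6,0.6,0.6,0.6]}'
cat > m.py <<'E'
from h import *
from scipy.optimize import least_squares
plan([.666,-.1235,.157],-6,-38)
def capmask(c):
    im=c["frame"];h=cv2.cvtColor(im,cv2.COLOR_RGB2HSV);m=((h[...,0]>105)&(h[...,0]<128)&(h[...,1]>190)&(h[...,2]<235)).astype(np.uint8)
    u,v=proj(c,[.666,-.1235,.22]).astype(int);w=np.zeros_like(m);w[v-24:v+24,u-16:u+16]=1
    k,l,s,ce=cv2.connectedComponentsWithStats(m&w);i=1+np.argmax(s[1:,4]);return s[i],ce[i]
obs=[]
for n in("top","side"):
    c=cam(n); s,ce=capmask(c); print(n,s,ce.round(1)); obs.append((c,ce)); cv2.imwrite(f"pics/m_{n}.png",c["frame"][...,::-1])
r=least_squares(lambda X:np.concatenate([proj(c,X)-e for c,e in obs]),[.666,-.1235,.24]);print("cap blob 3D",r.x.round(4),"res",r.fun.round(1))
# light-blue label
for c,_ in obs:
    im=c["frame"];h=cv2.cvtColor(im,cv2.COLOR_RGB2HSV);u,v=proj(c,[.666,-.1235,.13]).astype(int)
    m=((h[...,0]>92)&(h[...,0]<112)&(h[...,1]>45)&(h[...,1]<170)&(h[...,2]>90)).astype(np.uint8);w=np.zeros_like(m);w[v-30:v+30,u-22:u+22]=1
    k,l,s,ce=cv2.connectedComponentsWithStats(m&w);i=1+np.argmax(s[1:,4]);mm=l==i
    ys=np.unique(np.where(mm)[0]); print("label rows",[(int(y),int(np.where(mm[y])[0].min()),int(np.where(mm[y])[0].max())) for y in ys[::3]])
E
python3 m.py
```

```text
clock: 15.32
ee_pos: [0.6635, -0.1191, 0.1924]
tool_rot: [-1.94, -1.753, -0.668]
force: [-0.4, -0.2, -3.3]
gripper_width: 0.0499
gripper_force: 44.9
slide [ 0.009 -0.004 -0.131] turn [-0.003 -0.002 -0.006] pos [ 0.6635 -0.1191  0.1924] w 0.049921361484036725 F [-0.4 -0.2 -3.3] j [ 0.45  0.68 -0.07  1.49 -0.62  1.25  0.58] t 15.3167Traceback (most recent call last):
  File "m.py", line 10, in <module>
    c=cam(n); s,ce=capmask(c); print(n,s,ce.round(1)); obs.append((c,ce)); cv2.imwrite(f"pics/m_{n}.png",c["frame"][...,::-1])
                   ~~~~~~~^^^
  File "m.py", line 7, in capmask
    k,l,s,ce=cv2.connectedComponentsWithStats(m&w);i=1+np.argmax(s[1:,4]);return s[i],ce[i]
                                                       ~~~~~~~~~^^^^^^^^^
    return _wrapfunc(a, 'argmax', axis=axis, out=out, **kwds)
    return bound(*args, **kwds)
ValueError: attempt to get argmax of an empty sequence
```

```bash
python3 - <<'E'
import cv2
for f,pts in(("w_top",[(228,145),(215,165),(150,190),(200,200)]),("w_side",[(197,105),(200,120),(180,225),(220,230)])):
    h=cv2.cvtColor(cv2.imread(f"pics/{f}.png"),cv2.COLOR_BGR2HSV);print(f,[h[y,x].tolist() for x,y in pts])
E
sed -i 's/(h\[...,0\]>105)&(h\[...,0\]<128)&(h\[...,1\]>190)&(h\[...,2\]<235)/(h[...,0]>105)\&(h[...,0]<125)\&(h[...,1]>170)/' m.py; python3 m.py
```

```text
w_top [[109, 183, 240], [110, 181, 224], [98, 49, 193], [30, 1, 254]]
w_side [[107, 191, 198], [108, 193, 144], [99, 63, 162], [100, 62, 168]]
slide [ 0.008 -0.001 -0.135] turn [-0.003 -0.001 -0.004] pos [ 0.6639 -0.12    0.1935] w 0.0496947444247672 F [-0.2 -0.4 -2. ] j [ 0.45  0.68 -0.07  1.49 -0.62  1.26  0.58] t 15.3667
top [370 108  14  14 158] [376.4 114.7]
side [259 129   6  26 107] [261.2 141.7]
cap blob 3D [ 0.7095 -0.1349  0.1464] res [-0.7 -3.5  5.   1.4]
label rows [(131, 359, 359), (134, 359, 359), (137, 359, 363), (140, 359, 365)]
label rows [(143, 265, 265), (146, 266, 287), (149, 267, 287), (152, 267, 283), (155, 274, 281)]
```

```bash
sed -i 's/\[.666,-.1235,.22\]).astype(int);w=np.zeros_like(m);w\[v-24:v+24,u-16:u+16\]/[.666,-.1235,.245]).astype(int);w=np.zeros_like(m);w[v-14:v+14,u-9:u+9]/' m.py
cat >> m.py <<'E'
f=r.x-[0,0,.148]; L=Ro.from_euler('z',-6,degrees=True).as_matrix()
for c,_ in obs:
    print("pred label z30..90, foot corners",[proj(c,f+L@np.array([i*.025,j*.025,0])).round(1).tolist() for i,j in((1,1),(1,-1),(-1,-1),(-1,1))])
c=obs[1][0]; im=c["frame"].astype(int)
u,v=proj(c,f+L@np.array([.0,.025,.0])).astype(int); print("side col",u,"rows",v-12,[im[y,u].tolist() for y in range(v-12,v+8)])
E
python3 m.py
```

```text
slide [ 0.004  0.003 -0.141] turn [-0.002  0.003 -0.002] pos [ 0.665  -0.1212  0.1953] w 0.05010519160119339 F [-0.1  0.5 -1.1] j [ 0.45  0.68 -0.07  1.49 -0.62  1.26  0.58] t 15.4667
top [370 107  14  15 155] [377.1 113.9]
side [272 120   8   8  60] [275.4 123.4]
cap blob 3D [ 0.6657 -0.1226  0.2559] res [ 0.1  0.7 -1.  -0.3]
label rows [(116, 361, 361), (119, 360, 361), (122, 360, 361), (125, 360, 360), (128, 360, 360), (131, 360, 360), (134, 360, 360), (137, 359, 364)]
label rows [(142, 265, 265), (145, 265, 286), (148, 266, 287), (151, 267, 283), (154, 272, 281)]
pred label z30..90, foot corners [[360.2, 122.6], [380.0, 124.5], [378.3, 143.8], [358.5, 142.0]]
pred label z30..90, foot corners [[267.7, 158.6], [274.3, 149.9], [286.8, 153.6], [280.4, 162.4]]
side col 274 rows 148 [[114, 140, 153], [114, 140, 153], [114, 140, 154], [113, 140, 153], [115, 141, 153], [113, 140, 154], [115, 141, 153], [127, 145, 153], [148, 154, 153], [162, 160, 152], [164, 161, 152], [164, 161, 152], [166, 163, 154], [164, 160, 151], [159, 154, 145], [154, 148, 138], [153, 145, 136], [153, 146, 136], [153, 145, 136], [153, 145, 136]]
```

The cap triangulates to (0.666, -0.123, 0.256), over the plate centre, and the foot edges agree with an upright bottle. I lower it.

```bash
python3 -m creep '{"turn":[[0,0,0],[0,0,0],[0,0,0],[0,0,0],[0,0,0],[0,0,0]],"slide":[[0,0,-0.03],[0,0,-0.06],[0,0,-0.09],[0,0,-0.11],[0,0,-0.12],[0,0,-0.12]],"grip":[0.6,0.6,0.6,0.6,0.6,0.6]}'
python3 -m creep '{"turn":[[0,0,0],[0,0,0],[0,0,0]],"slide":[[0,0,-0.005],[0,0,-0.008],[0,0,-0.008]],"grip":[0.6,0.6,0.6]}'
python3 -m creep '{"turn":[[0,0,0],[0,0,0],[0,0,0]],"slide":[[0,0,-0.004],[0,0,-0.007],[0,0,-0.007]],"grip":[0.6,0.6,0.6]}'
```

```text
clock: 16.07
ee_pos: [0.6647, -0.1212, 0.1585]
tool_rot: [-1.943, -1.753, -0.672]
force: [-0.3, 0.1, -2.7]
gripper_width: 0.0495
gripper_force: 44.9
clock: 16.32
ee_pos: [0.6654, -0.1215, 0.1577]
tool_rot: [-1.944, -1.755, -0.673]
force: [-0.4, 0.1, -2.1]
gripper_width: 0.0497
gripper_force: 44.9
clock: 16.57
ee_pos: [0.6652, -0.1214, 0.1554]
tool_rot: [-1.944, -1.755, -0.673]
force: [-0.4, 0.5, -1.7]
gripper_width: 0.0496
gripper_force: 44.9
```

```bash
python3 -m creep '{"turn":[[0,0,0],[0,0,0],[0,0,0]],"slide":[[0,0,-0.004],[0,0,-0.007],[0,0,-0.007]],"grip":[0.6,0.6,0.6]}'
python3 -m creep '{"turn":[[0,0,0],[0,0,0],[0,0,0]],"slide":[[0,0,-0.003],[0,0,-0.005],[0,0,-0.005]],"grip":[0.6,0.6,0.6]}'
```

```text
clock: 16.82
ee_pos: [0.6651, -0.1214, 0.1531]
tool_rot: [-1.944, -1.755, -0.673]
force: [-0.4, -0.8, -1.2]
gripper_width: 0.0501
gripper_force: 44.9
clock: 17.07
ee_pos: [0.6652, -0.1214, 0.1516]
tool_rot: [-1.944, -1.755, -0.673]
force: [0.3, 1.2, -2.7]
gripper_width: 0.0498
gripper_force: 44.9
```

```bash
python3 -m creep '{"turn":[[0,0,0],[0,0,0],[0,0,0]],"slide":[[0,0,-0.003],[0,0,-0.005],[0,0,-0.005]],"grip":[0.6,0.6,0.6]}'
```

```text
clock: 17.32
ee_pos: [0.6652, -0.1214, 0.1501]
tool_rot: [-1.944, -1.755, -0.673]
force: [0.1, -0.1, -2.8]
gripper_width: 0.0498
gripper_force: 44.9
```

```bash
python3 -m creep '{"turn":[[0,0,0],[0,0,0],[0,0,0]],"slide":[[0,0,-0.003],[0,0,-0.005],[0,0,-0.005]],"grip":[0.6,0.6,0.6]}'
```

```text
clock: 17.57
ee_pos: [0.6653, -0.1214, 0.1499]
tool_rot: [-1.943, -1.755, -0.674]
force: [-1.4, -0.2, 4.2]
gripper_width: 0.0493
gripper_force: 44.9
```

```bash
python3 -m creep '{"turn":[[0,0,0],[0,0,0],[0,0,0]],"slide":[[0,0,-0.003],[0,0,-0.005],[0,0,-0.005]],"grip":[0.6,0.6,0.6]}'
```

```text
clock: 17.82
ee_pos: [0.6653, -0.1214, 0.1498]
tool_rot: [-1.942, -1.755, -0.675]
force: [-5.6, -1.5, 11.3]
gripper_width: 0.0498
gripper_force: 44.9
```

The bottle is on the plate. I relieve the pressure, release gently and back off.

```bash
python3 -m creep '{"turn":[[0,0,0],[0,0,0],[0,0,0]],"slide":[[0,0,0.003],[0,0,0.005],[0,0,0.005]],"grip":[0.6,0.6,0.6]}' 8
python3 -m creep '{"turn":[[0,0,0],[0,0,0],[0,0,0],[0,0,0],[0,0,0],[0,0,0],[0,0,0],[0,0,0]],"slide":[[0,0,0],[0,0,0],[0,0,0],[0,0,0],[0,0,0],[0,0,0],[0,0,0],[0,0,0]],"grip":[0.43,0.4,0.35,0.2,0.05,0,0,0]}' 8
python3 -m creep '{"turn":[[0,0,0],[0,0,0],[0,0,0],[0,0,0],[0,0,0],[0,0,0],[0,0,0]],"slide":[[-0.005,-0.04,0.052],[-0.012,-0.1,0.128],[-0.02,-0.18,0.23],[-0.029,-0.26,0.335],[-0.037,-0.34,0.435],[-0.044,-0.4,0.515],[-0.044,-0.4,0.515]],"grip":[0,0,0,0,0,0,0]}'
sed -i 's/.1235,.245\]/.1235,.205]/' m.py; python3 m.py
```

```text
clock: 18.07
ee_pos: [0.6654, -0.1211, 0.1498]
tool_rot: [-1.943, -1.755, -0.674]
force: [-2.5, 0.7, 5.7]
gripper_width: 0.0501
gripper_force: 8.0
clock: 18.73
ee_pos: [0.6653, -0.1215, 0.1487]
tool_rot: [-1.944, -1.755, -0.673]
force: [0.5, 0.6, 0.1]
gripper_width: 0.0909
gripper_force: 0.0
clock: 19.32
ee_pos: [0.6527, -0.2477, 0.3088]
tool_rot: [-1.955, -1.759, -0.678]
force: [0.2, -0.3, 1.1]
gripper_width: 0.0919
gripper_force: 0.0
slide [ 0.045  0.424 -0.519] turn [0.009 0.014 0.006] pos [ 0.6527 -0.2477  0.3088] w 0.09192528916845992 F [ 0.2 -0.3  1.1] j [ 0.57  0.66 -0.01  1.25 -0.58  1.55  0.56] t 19.3167
top [367 113  13  16 160] [373.2 120.7]
side [266 129  16  12 127] [273.1 133.9]
cap blob 3D [ 0.6682 -0.1196  0.2101] res [-0.2 -0.7  1.1  0.3]
label rows [(134, 358, 358), (137, 358, 358), (140, 358, 367), (143, 358, 377)]
label rows [(150, 287, 287), (153, 284, 287), (156, 267, 287), (159, 267, 286), (162, 269, 283), (165, 277, 281)]
pred label z30..90, foot corners [[357.4, 126.8], [376.3, 128.6], [374.7, 147.1], [355.8, 145.3]]
pred label z30..90, foot corners [[267.7, 168.4], [274.2, 159.7], [286.5, 163.5], [280.2, 172.3]]
side col 273 rows 158 [[112, 139, 151], [112, 139, 151], [112, 139, 151], [113, 139, 151], [113, 140, 151], [112, 139, 151], [120, 142, 151], [140, 150, 151], [158, 158, 150], [164, 161, 150], [163, 160, 150], [166, 162, 152], [187, 182, 171], [220, 212, 202], [239, 231, 221], [244, 235, 225], [235, 227, 216], [209, 200, 189], [170, 163, 153], [154, 152, 144]]
```

The white cap is at z 0.210, exactly standing height on the plate, within 5 mm of centre, and the foot edge is where an upright bottle puts it. Last check is amber and the jars against the first frame.

Run:
```python
from h import *
c=cam("top"); a=cv2.imread("pics/top0.png"); b=c["frame"][...,::-1].copy()
for nm,lo,hi,x0,x1 in(("green",(50,90,80),(80,255,255),395,440),("red",(0,150,120),(8,255,255),245,285)):
    for im in(a,b):
        h=cv2.cvtColor(im,cv2.COLOR_BGR2HSV)[170:250,x0:x1];y,x=np.where(cv2.inRange(h,lo,hi)>0);print(nm,len(x),(x.mean()+x0).round(1) if len(x) else None,(y.mean()+170).round(1) if len(x) else None)
# amber: dark cap triangulation
obs=[]
for n in("top","side"):
    c=cam(n);h=cv2.cvtColor(c["frame"],cv2.COLOR_RGB2HSV);u,v=proj(c,[.461,-.165,.162]).astype(int)
    m=(c["frame"].max(2)<80).astype(np.uint8);w=np.zeros_like(m);w[v-9:v+9,u-9:u+9]=1
    k,l,s,ce=cv2.connectedComponentsWithStats(m&w);i=1+np.argmax(s[1:,4]);print(n,(u,v),s[i],ce[i].round(1));obs.append((c,ce[i]))
from scipy.optimize import least_squares
r=least_squares(lambda X:np.concatenate([proj(c,X)-e for c,e in obs]),[.46,-.165,.16]);print(r.x.round(4),r.fun.round(1))
s=robot.state();print(s["force"],s["clock"])
```

```text
green 298 416.8 219.4
green 281 416.8 219.6
red 267 262.2 200.9
red 266 262.2 200.9
top (np.int64(391), np.int64(212)) [385 204  14  14 167] [391.2 210.5]
side (np.int64(336), np.int64(148)) [327 139  18  17 190] [332.8 147.4]
[ 0.4683 -0.1622  0.1672] [-0.3 -0.9  1.4  0.1]
[-0.31924402  0.27737095 -1.00146401] 19.5667
```

```bash
python3 -c "
from cell import robot
print(robot.job_done())"
```

```text
the job is handed in; nothing more can be done
None
```

The job is handed in at about 20 s on the clock, with no verdict returned: my last camera checks show amber standing upright in its stall (stall 2), white upright within about 5 mm of the stirrer plate's centre, and both jars unmoved.

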